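# Hang the counting frame on the sloped reading stand

## Task

Hang the blue counting frame on the sloping face of the reading stand: both of its holes over the two steel pins, lying fully home and flush on the face. Then swing the red keeper round until its arm lies right across the side bar of the frame, let go, and leave the other things on the bench where they are.

Things in the scene. Friction and masses are not known exactly. Their poses are not given: they have to be found in the camera images.
- stand: white wedge-shaped reading stand, fixed to the bench, 130 deep x 250 wide, 20 mm high in front and 81 mm high at the back. Origin: middle of its underside; x points to its high back edge, y to its left, z up.
- face: the stand's grey sloping top, 143 x 250 mm, 25 degrees from level, its low edge in front. Origin: on its surface, where the middle of the frame's underside lies when home (20 mm left of the stand's middle, 50 mm above the bench); x up the slope, y to the stand's left, z square out of the face. The two steel pins stand along z: 12 mm diameter, 24 mm long, the last 6 mm tapering to 5 mm.
- pin_left (a point): middle of the left pin's foot on the face surface, 46 mm up the slope (x) and 74 mm left (y) of face
- pin_right (a point): middle of the right pin's foot on the face surface, 46 mm up the slope (x) and 74 mm right (-y) of face
- frame: loose blue frame, 120 (x) x 180 (y) x 8 mm (z), 0.15 to 0.31 kg, two wired windows, flat on the bench. Origin: middle of its underside, z up. A black blade handle stands on its middle: 52 mm long along x, 14 mm thick along y, top 44 mm above the underside (its 20 mm wide foot ends 11 mm up). The holes lie near its +x edge, which goes to the top of the slope.
- hole_left (a point): centre of the left hole, at the underside of the frame, 46 mm along x and 74 mm along +y from frame; hole about 15.5 mm diameter, right through
- hole_right (a point): centre of the right hole, at the underside of the frame, 46 mm along x and 74 mm along -y from frame; hole about 15.5 mm diameter, right through
- keeper (a joint): angle of the red keeper, rad: 0 = arm straight down the slope beside the frame's place; grows as the arm swings inwards over the frame (clockwise seen from above), 1.57 = straight across, stops at -0.6 and 1.6. Axis square to the face, about 1 N friction at the knob, stays where left. Arm 16 mm wide, 6 mm thick, underside 11 mm above the face: passes 3 mm over a frame that is home.
- keeper_pivot (a point): on the keeper's axis, 11 mm above the face, 114 mm right (-y) of face
- keeper_knob (a point): middle of the top of the keeper's upright red knob: 16 mm diameter, 26 mm tall, 56 mm from the axis; its top is 43 mm above the face
- beaker: loose glass beaker, 75 mm wide, 99 mm tall, standing in front of the stand, to the left; origin at the middle of its underside
- jar: loose jar with red lid, 41 mm wide, 66 mm tall, at the right; origin at the middle of its underside
- wash_bottle: loose white squeeze bottle with bent spout, 58 x 71 x 152 mm tall, at the right; origin at the middle of its underside
- tape: loose roll of tape lying flat, 52 mm wide, 18 mm high, at the front left; origin at the middle of its underside

How it is judged:
On the way:
1. the frame is home on both pins (each hole's centre within 5 mm of its pin's foot, flat on the face) while the keeper is still open (distance between hole_left and pin_left below 0.005 m and distance between hole_right and pin_right below 0.005 m and angle between the z axis of frame and the z axis of face, either way round below 0.06 rad and value of joint keeper below 0.7 rad), for 0.2 s.
At the end, for the whole second after the job is handed in: The frame hangs on both pins, each hole's centre at its underside within 5 mm of its pin's foot and flat on the face within 0.06 rad, at rest, and the keeper is swung to more than 1.3 rad, across the frame's side bar (distance between hole_left and pin_left below 0.005 m and distance between hole_right and pin_right below 0.005 m and angle between the z axis of frame and the z axis of face, either way round below 0.06 rad and value of joint keeper above 1.3 rad and linear speed of frame below 0.02 m/s); the robot touches nothing.
It fails at once if a bystander (beaker, jar, squeeze bottle or tape roll) is moved more than 30 mm (distance of any of beaker, jar, wash_bottle, tape from where it was at the start of the episode above 0.03 m).
It also fails if it takes over 45 s, if anything falls off the work surface, if the arm or the gripper's body presses on something with over 40 N, if the wrist force passes 120 N, or if a joint passes its speed limit or range.

## Robot

A 6-joint arm with a two-finger parallel gripper is mounted at the origin on a cart in front of the work surface, level with it; the furniture and walls round the work are solid. World frame = base frame: x ahead of the robot, y to its left, z up, the work surface at z = 0. Lengths are in m, angles in rad, forces in N, time in s.
With the tool pointing down it reaches from about 0.275 to 0.825 m from the base axis. Payload 4.9 kg.
Tool frame: the origin (TCP) lies midway between the tips of the shut fingers; the grasp point (between the pads) lies 19 mm behind it (grip_point_offset is the distance from the TCP to the grasp point, in m); z points along the fingers, y is the line along which they close (so a half turn about z gives the same grasp; the last joint's range is limited). The gripper opens to 85 mm and grips with 20 to 120 N. Pads are 22 mm wide; open, the fingers measure 114 mm over their backs; the gripper's body (76 mm by 85 mm) begins 54 mm behind the grasp point. The pads swing forward as they close: fully open they stand 13 mm farther back than shut.
Start: joints at [-1.35, 0.326, -0.193, 1.052, 0, 1.437], TCP at [0.191, -0.516, 0.206] pointing down, gripper open.
Joint ranges: [-2.65, 2.65], [-0.97, 1.79], [-1.3, 1.35], [-1.93, 2.1], [-1.47, 1.37], [-3.14, 3.14]. Speed limits (rad/s): [2.57, 2.57, 3.14, 3.14, 3.14, 3.14].

## Interface

Orientations are given as a rotation vector (axis times angle).
In Python, from cell import * gives the robot as it stands. Calls block until the motion is done:
- movep(position, orientation): joint-space move of the TCP to a pose.
- move_l(position, velocity=0.15, rot=None, until_force=None): straight line of the TCP; rot=None keeps the orientation; velocity is the mean speed in m/s. With until_force (N) it stops when the force on the tool has changed by that much, and returns True; else False.
- set_joints(angles): joint-space move.
- let_go() and grab(newtons=None): open the fingers fully, or close them until they stop; newtons is the grip in N (None keeps the last).
- sleep(seconds).
- ik(position, orientation): joint angles nearest the present ones, or None.
- get_state(): the state.
- grab_frame(name): name is "scene" or "top"; returns a dict with "img" (420x560x3 uint8, red, green, blue), "fx", "fy", "cx", "cy" (pixels), "cam_to_world" (4x4, takes a point from camera to world coordinates). Camera axes: x right, y down, z forward; pixel columns grow to the right and rows downward; lengths in m; the calibration is good to about 2 mm. A picture is of the moment at which its call begins. There is no depth.
A pose or a line that the arm cannot do raises MotionError and nothing moves.
- sign_off(): hands the job in; it is judged then, once.
Trained networks look in the newest picture that a camera, given by its name, has taken for a name from the list of things; names that differ only in an ending like _2 or _b are one class to them, and where a whole thing is asked for, a point or a joint stands for the part that bears it (a point fixed in the world has none). Each returns a list of dicts, best first, with "score" (0 to 1); they miss things now and then, are a little off and sometimes report something else, mostly with a low value. They report only what shows in the picture. A call takes as long as a camera call.
- spot_in(camera, name): "centre" ([column, row] in pixels, amid what is visible of it).
- silhouettes(camera, name): "mask" (420x560 bool, what is visible of it) and "centre" ([column, row] in pixels, amid what is visible of it).
- tip_of(camera, name): "centre" ([column, row] in pixels: a listed point, or the origin of a listed thing).
The state is a dict: "clock": time; "q": joint angles; "joint_velocities": joint speeds; "tau": joint torques, N m; "position": TCP position; "eef_rot": TCP orientation; "contact_force": force on the tool from outside, world axes, zero at the start; "wrist_torque": the same for the moment, N m; "finger_gap": opening from 0.0 (shut) to 1.0 (fully open); "grasp_force": force on a finger pad.
Only numpy, scipy, OpenCV 4.12 (cv2) and the standard library are available. Lean on these libraries where they do the work, as an engineer would, in place of code of your own. Each camera call takes 0.05 s, during which the arm holds its last target. There are 200 camera calls.

## Working session

There is one attempt and no reset: what is moved stays moved. The work goes in short steps, each a Python script; the robot and the scene stay as the last script left them, time stands still between calls to the robot, and variables do not carry over. Pictures are saved under pics/ and viewed, at most 10 in all, crops included, and the job is handed in when it is done.

```bash
ls; mkdir -p pics
python3 - <<'E'
from cell import *
import cv2,numpy as np
ims=[]
for c in ("scene","top"):
    f=grab_frame(c); ims.append(f["img"])
    print(c,f["fx"],f["cx"],f["cy"],np.round(f["cam_to_world"],3).tolist())
    for n in ["pin_left","pin_right","hole_left","hole_right","frame","face","stand","keeper_pivot","keeper_knob","beaker","jar","wash_bottle","tape"]:
        print(n,[(np.round(r["centre"],1).tolist(),round(r["score"],2)) for r in tip_of(c,n)[:2]])
    cv2.imwrite(f"pics/{c}0.png",cv2.cvtColor(f["img"],cv2.COLOR_RGB2BGR))
print(get_state()["clock"])
E
```

```text
pics
scene 488.7985589216178 276.1908438828236 212.84392820455892 [[-0.895, -0.333, 0.296, 0.077], [-0.445, 0.652, -0.614, 0.868], [0.011, -0.681, -0.732, 1.226], [0.0, 0.0, 0.0, 1.0]]
pin_left [([210.7, 265.5], 0.79)]
pin_right [([226.4, 228.3], 0.64)]
hole_left [([294.2, 203.9], 0.7)]
hole_right [([325.1, 183.4], 0.75)]
frame [([324.4, 197.2], 0.8)]
face [([231.5, 251.4], 0.61)]
stand [([321.7, 181.4], 0.62), ([235.8, 257.0], 0.57)]
keeper_pivot [([245.6, 222.9], 0.83)]
keeper_knob [([265.5, 221.2], 0.58)]
beaker [([313.6, 155.6], 0.66), ([252.7, 322.6], 0.61)]
jar [([212.4, 263.0], 0.6), ([339.6, 169.5], 0.56)]
wash_bottle [([312.9, 153.5], 0.72)]
tape [([267.0, 361.1], 0.57)]
top 441.4669684320471 279.7431650102886 211.06094277932348 [[0.01, -0.998, 0.065, 0.45], [-1.0, -0.01, 0.003, -0.064], [-0.002, -0.065, -0.998, 1.476], [0.0, 0.0, 0.0, 1.0]]
pin_left [([209.7, 183.1], 0.79)]
pin_right [([257.1, 172.0], 0.85)]
hole_left [([331.6, 219.4], 0.84)]
hole_right [([374.1, 231.1], 0.56)]
frame [([345.7, 239.4], 0.72)]
face [([234.6, 192.2], 0.6)]
stand [([242.2, 193.9], 0.68)]
keeper_pivot [([269.3, 188.5], 0.71)]
keeper_knob [([274.8, 208.4], 0.52), ([210.0, 184.5], 0.42)]
beaker [([187.9, 242.5], 0.88)]
jar [([399.6, 238.0], 0.54)]
wash_bottle [([408.6, 201.5], 0.82), ([373.5, 227.2], 0.68)]
tape [([161.9, 269.7], 0.63)]
1.4
```

Run:
```python
import cv2
a=cv2.imread("pics/top0.png")[130:300,140:430]; cv2.imwrite("pics/top0c.png",cv2.resize(a,None,fx=2.7,fy=2.7,interpolation=cv2.INTER_CUBIC))
a=cv2.imread("pics/scene0.png")[120:390,150:430]; cv2.imwrite("pics/scene0c.png",cv2.resize(a,None,fx=2.2,fy=2.2,interpolation=cv2.INTER_CUBIC))
```

```text
(no output)
```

View pics/top0c.png

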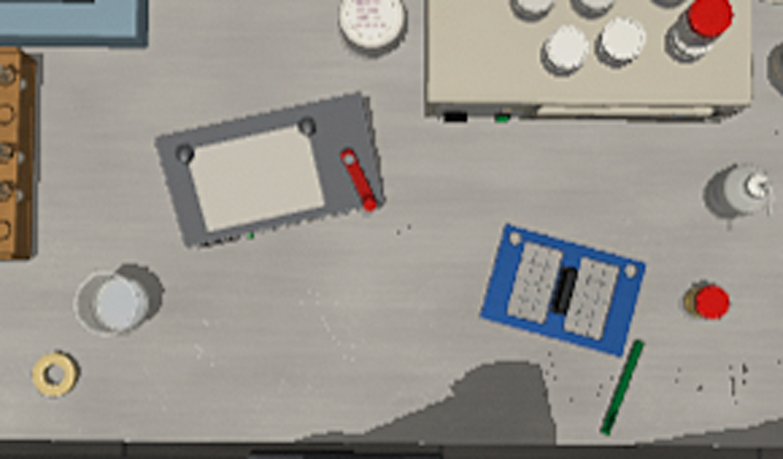

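View pics/scene0c.png

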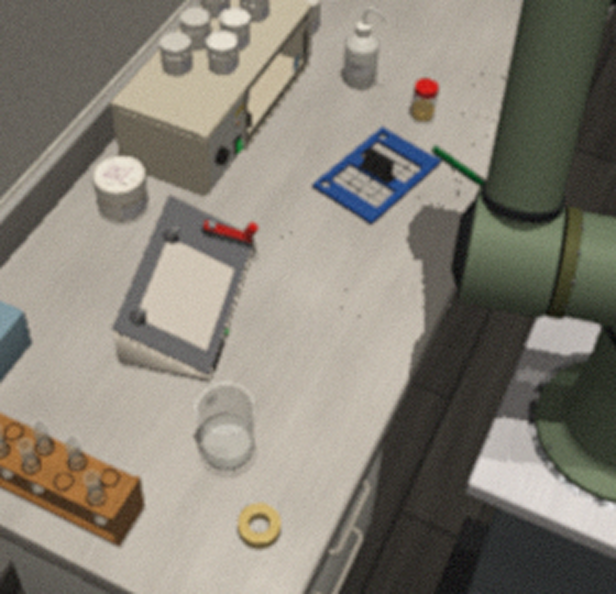

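Top crop: the stand is at full-image px (240,193), yaw about 13°, with the keeper open. The blue frame lies at about (348,237), handle clear, with the jar and wash bottle to its right. The scene view agrees. Next I fit both poses from the keypoints and outlines.

```bash
cat > h.py <<'E'
from cell import *
import cv2,numpy as np
from scipy.optimize import least_squares,minimize
from scipy.spatial.transform import Rotation as R
def proj(f,P):
    C=f["cam_to_world"]; p=(np.atleast_2d(P)-C[:3,3])@C[:3,:3]
    return np.c_[f["fx"]*p[:,0]/p[:,2]+f["cx"],f["fy"]*p[:,1]/p[:,2]+f["cy"]]
def T(x,y,yaw,z=0.,r=None):
    M=np.eye(4); M[:3,:3]=R.from_euler('z',yaw).as_matrix(); M[:3,3]=x,y,z; return M
def ap(M,P): return np.atleast_2d(P)@M[:3,:3].T+M[:3,3]
S2F=np.eye(4); S2F[:3,:3]=R.from_euler('y',-25,degrees=True).as_matrix(); S2F[:3,3]=[-.0007,.020,.050]
KF={"hole_left":[.046,.074,0],"hole_right":[.046,-.074,0],"frame":[0,0,0]}
KS={k:ap(S2F,v)[0] for k,v in {"pin_left":[.046,.074,0],"pin_right":[.046,-.074,0],"face":[0,0,0],"keeper_pivot":[0,-.114,.011]}.items()}
KS["stand"]=np.zeros(3)
BOX=np.array([[x,y,z] for x in(-.06,.06) for y in(-.09,.09) for z in(0,.008)])
WED=np.array([[x,y,z] for x,h in((-.065,.02),(.065,.0806)) for y in(-.125,.125) for z in(0,h)])
def keyfit(fr,K,dets,x0):
    def res(v): return np.concatenate([proj(fr[c],ap(T(*v),K[n]))[0]-p for c,n,p in dets])
    s=least_squares(res,x0,loss="soft_l1",f_scale=2); return s.x,res(s.x).reshape(-1,2)
def soft(f,P,k=8):
    h=cv2.convexHull((np.round((proj(f,P)+.5)*16)).astype(np.int32))  # pixel-edge coords, 4 fractional bits
    m=np.zeros((420*4,560*4),np.uint8); cv2.fillConvexPoly(m,np.round(h/16*4*16-8).astype(np.int32),1,shift=4)
    return cv2.resize(m.astype(np.float32),(560,420),interpolation=cv2.INTER_AREA)
def maskfit(fr,masks,V,x0):
    def cost(v): return sum(np.abs(soft(fr[c],ap(T(*v),V))-m).sum() for c,m in masks.items())
    s=minimize(cost,x0,method="Nelder-Mead",options=dict(initial_simplex=np.array([x0]+[np.array(x0)+d for d in np.diag([.006,.006,.05])]),xatol=1e-4,fatol=.5))
    return s.x,s.fun
def hull(m):
    m=m.astype(np.uint8); n,l,st,_=cv2.connectedComponentsWithStats(m); m=(l==1+np.argmax(st[1:,4])).astype(np.uint8)
    o=np.zeros_like(m); cv2.fillConvexPoly(o,cv2.convexHull(cv2.findNonZero(m)),1); return o.astype(np.float32)
E
python3 - <<'E'
from h import *
fr={};mf={};ms={};D={"F":[],"S":[]}
for rep in range(2):
  for c in("top","scene"):
    fr[c]=grab_frame(c)
    for t,K in(("F",KF),("S",KS)):
        for n in K:
            for r in tip_of(c,n)[:1]: D[t].append((c,n,np.array(r["centre"])))
for c in fr:
    hsv=cv2.cvtColor(fr[c]["img"],cv2.COLOR_RGB2HSV)
    mf[c]=hull((hsv[...,0]>100)&(hsv[...,0]<128)&(hsv[...,1]>130)&(hsv[...,2]>70))
    r=silhouettes(c,"stand"); 
    if r: ms[c]=hull(r[0]["mask"]); print(c,"stand score",r[0]["score"],r[0]["centre"])
for t,K,x0,V,m in(("F",KF,[.4,-.2,0],BOX,mf),("S",KS,[.45,.05,.2],WED,ms)):
    x,r=keyfit(fr,K,D[t],x0); print(t,np.round(x,4))
    for d,e in zip(D[t],r): print(d[0],d[1],np.round(e,1),end="; ")
    for cs in (["top"],["scene"],["top","scene"]):
        mm={c:m[c] for c in cs if c in m}
        if mm: print("\nmask",cs,*[np.round(q,4) for q in maskfit(fr,mm,V,x)],[v.sum() for v in mm.values()])
E
```

```text
top stand score 0.81 [239.0, 190.4]
scene stand score 0.91 [235.1, 249.5]
F [ 0.4618 -0.2908 -0.2602]
top hole_left [ 0.5 -1.4]; top hole_right [ 0.5 -0.3]; top frame [ 0.5 -1.8]; scene hole_left [7.1 0.5]; scene hole_right [ 0.1 -1.1]; scene frame [-1.   1.6]; top hole_left [-1.2 -2.9]; top hole_right [0.1 1.7]; top frame [ 0.  -0.1]; scene hole_left [4.3 2. ]; scene hole_right [-0.2  1.1]; scene frame [ 0.1 -0.7]; 
mask ['top'] [ 0.4616 -0.2883 -0.2654] 47.5625 [np.float32(1980.0)]

mask ['scene'] [ 0.4616 -0.2897 -0.2389] 107.125 [np.float32(1237.0)]

mask ['top', 'scene'] [ 0.4615 -0.2883 -0.2608] 162.1875 [np.float32(1980.0), np.float32(1237.0)]
S [0.6043 0.0669 0.2182]
top pin_left [-2.4  0.5]; top pin_right [1.  3.8]; top face [ 0.8 -0.3]; top keeper_pivot [ 1.1 -1.3]; top stand [0.9 1.3]; scene pin_left [-1.2  1.5]; scene pin_right [0.1 1.9]; scene face [-1.5 -2.1]; scene keeper_pivot [0.5 1. ]; scene stand [-0.1 -0.3]; top pin_left [-1.4  0.9]; top pin_right [0.2 1.4]; top face [ 2.6 -1.7]; top keeper_pivot [-0.7 -1.3]; top stand [3.7 0.1]; scene pin_left [-0.7  1.6]; scene pin_right [2.3 0.9]; scene face [-3.  -1.4]; scene keeper_pivot [-0.5  1.9]; scene stand [ 0.4 -1.2]; 
mask ['top'] [0.5993 0.0693 0.2319] 154.5625 [np.float32(3456.0)]

mask ['scene'] [0.6023 0.0654 0.2174] 248.5 [np.float32(3792.0)]

mask ['top', 'scene'] [0.5999 0.0678 0.2282] 468.625 [np.float32(3456.0), np.float32(3792.0)]
```

Run:
```python
from h import *
x=[.600,.068,.226]; M=T(*x)@S2F
out=[]
for c,(u0,v0) in(("top",(195,160)),("scene",(195,205))):
    f=grab_frame(c); k=8; w,hh=(92,70) if c=="top" else (75,90)
    im=cv2.resize(f["img"][v0:v0+hh,u0:u0+w],None,fx=k,fy=k,interpolation=cv2.INTER_CUBIC)
    Q=lambda P:((proj(f,ap(M,P))-[u0-.5,v0-.5])*k).astype(int)
    fe=Q([[a,b,0] for a,b in((-.0717,-.145),(-.0717,.105),(.0717,.105),(.0717,-.145))])
    cv2.polylines(im,[fe],True,(0,255,0),1)
    for y in(.074,-.074):
        a,b=Q([[.046,y,0],[.046,y,.024]]); cv2.line(im,tuple(a),tuple(b),(255,255,0),1)
        cv2.polylines(im,[Q([[.046+.006*np.cos(t),y+.006*np.sin(t),0] for t in np.linspace(0,6.28,20)])],True,(255,0,255),1)
    cv2.circle(im,tuple(Q([0,-.114,.017])[0]),3,(0,255,255),-1)
    cv2.imwrite(f"pics/ov_{c}.png",cv2.cvtColor(im,cv2.COLOR_RGB2BGR))
```

```text
(no output)
```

View pics/ov_top.png

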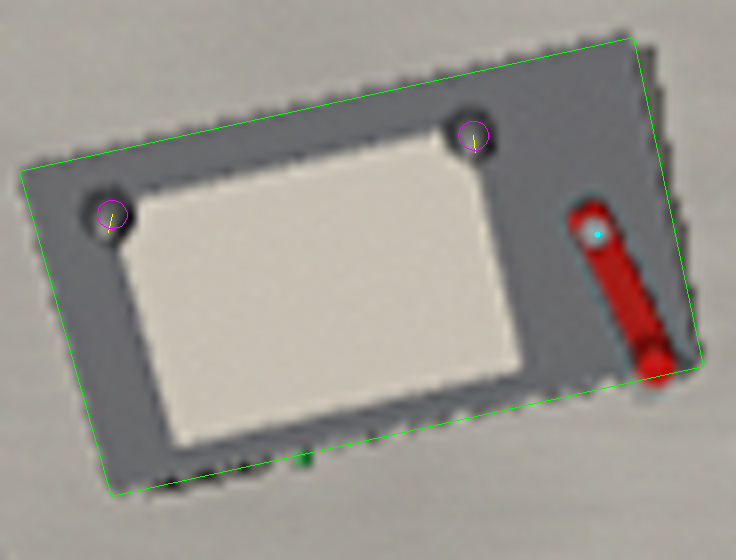

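View pics/ov_scene.png

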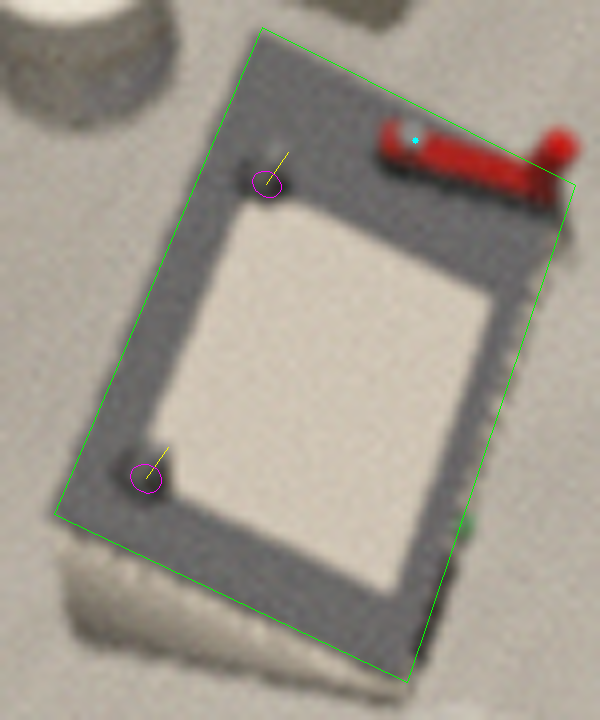

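The stand overlay fits to about 2 mm; both pins sit slightly up and left of the prediction, so I shift the stand by (+2,+0.5) mm. Now I check reachability and do the grasp.

```bash
cat >> h.py <<'E'
STAND=T(.602,.0685,.226); FACE=STAND@S2F; FRAME0=T(.4616,-.2886,-.262)
H=.015
def G(s,h=H):
    M=np.eye(4); M[:3,:3]=np.diag([s,-s,-1.]); M[2,3]=h; return M
def off(x=0,y=0,z=0,yaw=0): return T(x,y,yaw,z)
def pr(M): return M[:3,3],R.from_matrix(M[:3,:3]).as_rotvec()
E
python3 - <<'E'
from h import *
ok=None
for s in(1,-1):
    qs=[ik(*pr(M)) for M in(FRAME0@off(z=.1)@G(s),FRAME0@G(s),FACE@off(z=.06)@G(s),FACE@G(s),FACE@off(x=-.055,y=-.125)@off(yaw=-np.pi/4)@G(s,.02),FACE@off(x=0,y=-.058)@off(yaw=-np.pi/4)@G(s,.02))]
    print(s,[None if q is None else np.round(q,2).tolist() for q in qs])
    if ok is None and all(q is not None for q in qs[:4]): ok=s
s=ok; print("use",s)
movep(*pr(FRAME0@off(z=.1)@G(s)))
print(move_l(pr(FRAME0@G(s))[0],.1,until_force=8), get_state()["position"])
grab(60); st=get_state(); print(st["finger_gap"],st["grasp_force"],st["clock"])
move_l(pr(FRAME0@off(z=.10)@G(s))[0],.15); st=get_state(); print(st["finger_gap"],st["grasp_force"],st["contact_force"],st["clock"])
E
```

```text
1 [[-0.69, 0.39, -0.34, 0.83, 0.0, 2.71], [-0.69, 0.52, -0.44, 0.61, 0.0, 2.71], [-0.06, 0.18, -0.78, 0.19, 0.12, 2.88], [-0.04, 0.32, -0.78, 0.05, 0.11, 2.9], [-0.35, 0.33, -0.83, 0.04, 0.23, -2.89], [-0.16, 0.32, -0.75, 0.09, 0.16, -2.71]]
-1 [[-0.69, 0.39, -0.34, 0.83, 0.0, -0.43], [-0.69, 0.52, -0.44, 0.61, 0.0, -0.43], [-0.06, 0.18, -0.78, 0.19, 0.12, -0.26], [-0.04, 0.32, -0.78, 0.05, 0.11, -0.24], [-0.35, 0.33, -0.83, 0.04, 0.23, 0.26], [-0.16, 0.32, -0.75, 0.09, 0.16, 0.43]]
use 1
False [ 0.46206201 -0.28901738  0.01558473]
0.1314675453724914 58.72187912464142 6.6
0.13009283233737676 58.61831188201904 [-0.20535017  0.80466301 -2.64968546] 7.4167
```

Run:
```python
from h import *
s=1
movep(*pr(FACE@off(z=.10)@G(s)))
move_l(pr(FACE@off(z=.034)@G(s))[0],.12); sleep(.3)
print(get_state()["clock"])
fr={};m={}
for c in("top","scene"):
    fr[c]=grab_frame(c); hsv=cv2.cvtColor(fr[c]["img"],cv2.COLOR_RGB2HSV)
    b=((hsv[...,0]>100)&(hsv[...,0]<128)&(hsv[...,1]>130)&(hsv[...,2]>50)); b[:, :150]=0;b[:, 330:]=0
    b=cv2.morphologyEx(b.astype(np.uint8),cv2.MORPH_OPEN,np.ones((2,2)))
    h=np.zeros((420,560),np.uint8); cv2.fillConvexPoly(h,cv2.convexHull(cv2.findNonZero(b)),1); m[c]=h.astype(np.float32)
    print(c,b.sum(),h.sum(),[(n,[np.round(r["centre"],1).tolist() for r in tip_of(c,n)[:1]],np.round(proj(fr[c],ap(FACE@off(z=.034),KF[n]))[0],1)) for n in("hole_left","hole_right")])
def cost(v,cs): return sum(np.abs(soft(fr[c],ap(FACE@off(v[0],v[1],.034,v[2]),BOX))-m[c]).sum() for c in cs)
for cs in(["top"],["scene"],["top","scene"]):
    r=minimize(cost,[0,0,0],args=(cs,),method="Nelder-Mead",options=dict(initial_simplex=[[0,0,0],[.005,0,0],[0,.005,0],[0,0,.04]]))
    print(cs,np.round(r.x,4),r.fun,cost([0,0,0],cs))
k=5
A=[]
for c,(u,v,w,hh) in(("top",(185,140,110,90)),("scene",(180,195,100,90))):
    im=cv2.resize(fr[c]["img"][v:v+hh,u:u+w],None,fx=k,fy=k,interpolation=cv2.INTER_CUBIC)
    q=((proj(fr[c],ap(FACE@off(z=.034),[[a,b,.008] for a,b in((-.06,-.09),(-.06,.09),(.06,.09),(.06,-.09))]))-[u-.5,v-.5])*k).astype(int)
    cv2.polylines(im,[q],True,(0,255,0),1)
    for y in(.074,-.074):
        q=((proj(fr[c],ap(FACE,[[.046,y,.024],[.046,y,0]]))-[u-.5,v-.5])*k).astype(int); cv2.line(im,tuple(q[0]),tuple(q[1]),(255,255,0),1)
    A.append(cv2.resize(im,(int(im.shape[1]*.7),int(im.shape[0]*.7)) ) if 0 else im)
cv2.imwrite("pics/hov_t.png",cv2.cvtColor(A[0],cv2.COLOR_RGB2BGR)); cv2.imwrite("pics/hov_s.png",cv2.cvtColor(A[1],cv2.COLOR_RGB2BGR))
```

```text
9.8
top 770 2105 [('hole_left', [[210.5, 190.6]], array([207.8, 189. ])), ('hole_right', [[267.2, 189.1]], array([253.9, 178.9]))]
scene 744 1958 [('hole_left', [[212.7, 256.9]], array([216. , 258.7])), ('hole_right', [[231.7, 219.8]], array([231.1, 221.7]))]
['top'] [-0.0036 -0.0016 -0.0088] 61.125 170.0625
['scene'] [-0.0038  0.0002  0.0109] 72.6875 154.0
['top', 'scene'] [-0.0039 -0.0013 -0.006 ] 142.6875 324.0625
```

View pics/hov_t.png

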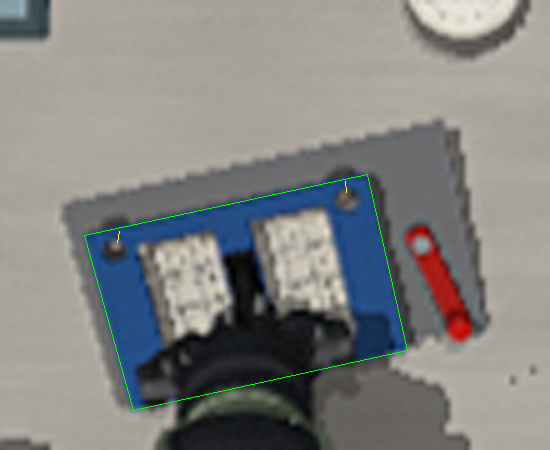

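View pics/hov_s.png

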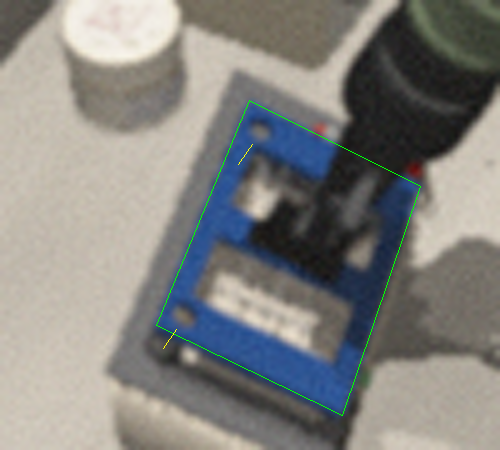

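Top: the left hole is at (115,249) and the right at (347,200) in the crop, frame upper edge about 0.6 px inside the prediction. The frame sits about 1–3 mm low on the slope relative to the command, so I correct part of that and descend with force feedback.

Run:
```python
from h import *
s=1; dx,dy=.0015,.0007
fc=lambda: (FACE[:3,:3].T@np.array(get_state()["contact_force"])).round(1)
tq=lambda: (FACE[:3,:3].T@np.array(get_state()["wrist_torque"])).round(2)
move_l(pr(FACE@off(dx,dy,.030)@G(s))[0],.05); sleep(.2); f0=fc(); t0=tq(); print(f0,t0)
for z in (.024,.021,.018,.015,.010,.005,.001):
    hit=move_l(pr(FACE@off(dx,dy,z)@G(s))[0],.04,until_force=14); sleep(.1); f=fc()-f0
    p=ap(np.linalg.inv(FACE@off(dx,dy)),get_state()["position"])[0]-[0,0,H]
    print(z,hit,f,tq()-t0,np.round(p*1000,1),get_state()["clock"])
    if hit: break
    # comply with lateral force (side load seen by the tool pushes it the right way)
    if np.hypot(f[0],f[1])>3: dx+=np.clip(f[0]*1e-4,-.001,.001); dy+=np.clip(f[1]*1e-4,-.001,.001)
print(dx,dy)
```

```text
[-1.2 -0.2 -1.7] [ 0.09  0.65 -0.06]
0.024 False [ 0.2  0.4 -0.6] [-0.04  0.08  0.03] [-0.1  0.  23.9] 10.95
0.021 False [-0.2 -0.2 -1. ] [-0.07  0.04  0.07] [-0.1  0.  21. ] 11.3
0.018 False [-0.4  0.  -1. ] [-0.1   0.06  0.07] [-0.1  0.  17.9] 11.65
0.015 False [ 0.2  1.1 -0.5] [-0.08  0.01  0.06] [-0.1  0.  14.9] 12.0
0.01 False [ 0.2  0.8 -0.6] [-0.08  0.06  0.02] [-0.1  0.   9.9] 12.375
0.005 False [-0.3  0.8 -1. ] [-0.12  0.02  0.08] [-0.   0.   4.9] 12.75
0.001 False [-0.3 -0.6 -0.7] [-0.07  0.03  0.05] [-0.1 -0.   0.9] 13.1
0.0015 0.0007
```

It slid over the pins without resistance. Now I seat it, release, and check before touching the keeper.

Run:
```python
from h import *
s=1; dx,dy=.0015,.0007
print(move_l(pr(FACE@off(dx,dy,-.004)@G(s))[0],.02,until_force=8))
p=ap(np.linalg.inv(FACE),get_state()["position"])[0]-[0,0,H]; print(np.round(p*1000,1))
let_go(); sleep(.2)
move_l(pr(FACE@off(dx,dy,.10)@G(s))[0],.2)
movep(*pr(FACE@off(-.06,-.14,.16)@off(yaw=np.pi/4)@G(s,.02)))
print(get_state()["clock"],get_state()["q"])
fr={};A=[]
for c,(u,v,w,hh) in(("top",(190,150,100,80)),("scene",(185,195,100,100))):
    f=fr[c]=grab_frame(c)
    for n in("hole_left","hole_right","keeper_knob","keeper_pivot"):
        r=tip_of(c,n)
        P=np.array(KF[n]) if n in KF else ap(np.linalg.inv(S2F),KS[n])[0] if n in KS else np.array([-.0555,-.122,.043])
        print(c,n,[np.round(q["centre"],1).tolist() for q in r[:1]],proj(f,ap(FACE,P)).round(1))
    im=cv2.resize(f["img"][v:v+hh,u:u+w],None,fx=4,fy=4,interpolation=cv2.INTER_CUBIC)
    for th in(-.1,-.2,-.3):
        q=(proj(f,ap(FACE,[-.056*np.cos(th),-.114+.056*np.sin(th),.043]))[0]-[u-.5,v-.5])*4; cv2.circle(im,tuple(q.astype(int)),2,(0,255,255),-1)
    A.append(cv2.copyMakeBorder(im,0,400-im.shape[0],0,0,cv2.BORDER_CONSTANT))
cv2.imwrite("pics/home.png",cv2.cvtColor(np.hstack(A),cv2.COLOR_RGB2BGR))
```

```text
True
[1.6 0.7 0.2]
15.9583 [-0.48315669 -0.00629454 -0.7574999   0.48126701  0.27900158  1.69564469]
top hole_left [[209.1, 187.3]] [[208.4 185.7]]
top hole_right [[252.1, 174.2]] [[253.6 175.9]]
top keeper_knob [[273.9, 207.5]] [[275.5 206.2]]
top keeper_pivot [[186.0, 240.9]] [[268.9 187.6]]
scene hole_left [[209.1, 262.1]] [[212.1 264.2]]
scene hole_right [[226.6, 227.4]] [[227.2 227.4]]
scene keeper_knob [[267.2, 223.1]] [[265.  223.6]]
scene keeper_pivot [[247.8, 220.9]] [[245.1 222.9]]
```

View pics/home.png

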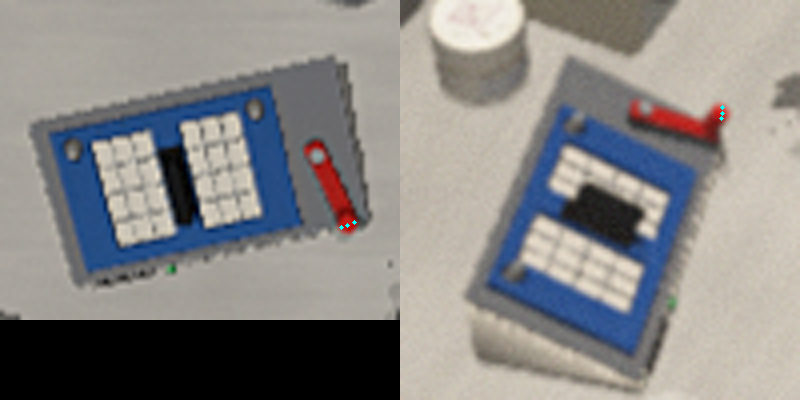

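Both pins show through the holes and the frame is flush; the knob top is at θ≈-0.2, about 2 mm up-slope of the prediction. Next I grip the knob and swing it.

Run:
```python
from h import *
P=lambda th,h: pr(FACE@off(.002-.056*np.cos(th),-.1133+.056*np.sin(th),h)@off(yaw=np.pi/4)@G(1,.02))
movep(*P(-.2,.05)); print(move_l(P(-.2,0)[0],.08,until_force=8))
grab(30); st=get_state(); f0=np.array(st["contact_force"]); print(st["finger_gap"],st["grasp_force"],st["clock"],f0.round(1))
for th in np.arange(-.05,1.49,.15):
    hit=move_l(P(th,0)[0],.06,until_force=25); st=get_state()
    print(round(th,2),hit,(FACE[:3,:3].T@(np.array(st["contact_force"])-f0)).round(1),round(st["finger_gap"],3),st["clock"])
    if hit: break
```

```text
False
-0.0012171153274710851 0.0 18.525 [ 0.7 -0.4  0. ]
-0.05 False [-0.7  1.1 -0. ] 0.0 18.8167
0.1 False [-1.  -0.1  0.9] -0.002 19.1083
0.25 False [-0.4  0.7  0.5] 0.001 19.4
0.4 False [-0.   0.3  0.9] -0.003 19.6917
0.55 False [-0.8  0.3 -0.3] -0.001 19.9833
0.7 False [-0.6  0.6  0.4] 0.0 20.275
0.85 False [-1.2  0.1 -0. ] 0.0 20.5667
1.0 False [-1.4  1.1  1.1] 0.005 20.8583
1.15 False [-0.7  0.9  0.7] 0.001 21.15
1.3 False [-0.2  0.2  0.4] -0.002 21.4417
1.45 False [-1.3  0.6  0.9] 0.001 21.7333
```

Run:
```python
from h import *
cur=np.array(get_state()["position"]); move_l(cur+FACE[:3,2]*.10,.2)
movep(*pr(FACE@off(-.06,-.14,.16)@off(yaw=np.pi/4)@G(1,.02)))
print(get_state()["clock"]); A=[]
for c,(u,v,w,hh) in(("top",(190,150,100,80)),("scene",(185,195,100,100))):
    f=grab_frame(c)
    print([(n,[(np.round(q["centre"],1).tolist(),round(q["score"],2)) for q in tip_of(c,n)]) for n in("keeper_knob","keeper_pivot")])
    im=cv2.resize(f["img"][v:v+hh,u:u+w],None,fx=4,fy=4,interpolation=cv2.INTER_CUBIC)
    for th in(-.4,-.2,0,.2,.4):
        q=(proj(f,ap(FACE,[.002-.056*np.cos(th),-.1133+.056*np.sin(th),.043]))[0]-[u-.5,v-.5])*4; cv2.circle(im,tuple(q.astype(int)),1,(0,255,255),-1)
    A.append(cv2.copyMakeBorder(im,0,400-im.shape[0],0,0,cv2.BORDER_CONSTANT))
cv2.imwrite("pics/k1.png",cv2.cvtColor(np.hstack(A),cv2.COLOR_RGB2BGR))
```

```text
22.9167
[('keeper_knob', [([275.1, 210.2], 0.55)]), ('keeper_pivot', [([269.6, 189.6], 0.66)])]
[('keeper_knob', [([267.0, 222.9], 0.53)]), ('keeper_pivot', [([244.9, 223.7], 0.88)])]
```

View pics/k1.png

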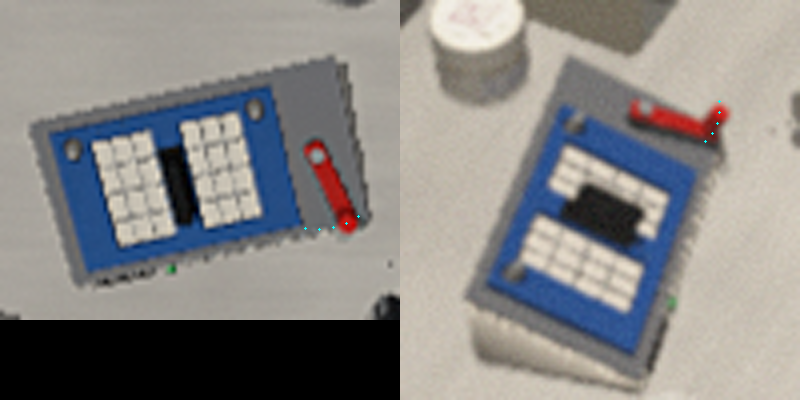

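Run:
```python
from h import *
let_go(); print(get_state()["finger_gap"])
P=lambda th,h: pr(FACE@off(.002-.056*np.cos(th),-.1133+.056*np.sin(th),h)@off(yaw=np.pi/4)@G(1,.02))
movep(*P(-.28,.05)); print(move_l(P(-.28,0)[0],.08,until_force=8)); st=get_state()
print(P(-.28,0), st["position"],st["eef_rot"], ap(np.linalg.inv(FACE),st["position"]).round(4),st["finger_gap"],st["clock"])
A=[]
for c,(u,v,w,hh) in(("top",(190,150,100,80)),("scene",(185,175,100,100))):
    f=grab_frame(c); im=cv2.resize(f["img"][v:v+hh,u:u+w],None,fx=4,fy=4,interpolation=cv2.INTER_CUBIC)
    q=(proj(f,st["position"])[0]-[u-.5,v-.5])*4; cv2.circle(im,tuple(q.astype(int)),2,(0,255,255),-1)
    A.append(cv2.copyMakeBorder(im,0,400-im.shape[0],0,0,cv2.BORDER_CONSTANT))
cv2.imwrite("pics/k2.png",cv2.cvtColor(np.hstack(A),cv2.COLOR_RGB2BGR))
```

```text
0.9994729939327085
False
(array([ 0.57168521, -0.05008443,  0.04622646]), array([2.58572234, 1.43178074, 0.62979101])) [ 0.57182559 -0.05025201  0.04666224] [2.58534616 1.43149245 0.63015236] [[-0.0515 -0.129   0.0204]] 1.0006864486493472 25.2917
```

View pics/k2.png

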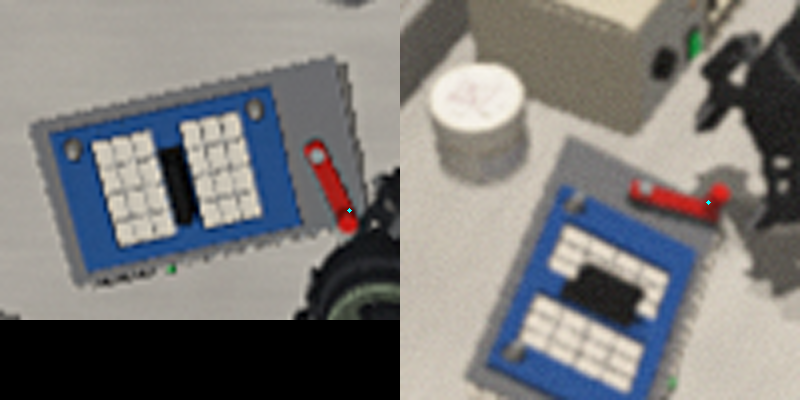

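The TCP projects onto the knob at (708,203) in the scene crop, yet the gripper appears farther to the right. I check this with the predicted tip positions drawn in a wider view.

Run:
```python
from h import *
st=get_state(); print(st["q"],st["position"],st["joint_velocities"],st["contact_force"],st["clock"])
M=np.eye(4); M[:3,:3]=R.from_rotvec(st["eef_rot"]).as_matrix(); M[:3,3]=st["position"]
print(M[:3,:3].round(2).tolist())
A=[]
for c,(u,v,w,hh) in(("top",(220,150,130,190)),("scene",(220,110,130,190))):
    f=grab_frame(c); im=cv2.resize(f["img"][v:v+hh,u:u+w],None,fx=3,fy=3,interpolation=cv2.INTER_CUBIC)
    Q=lambda L:tuple(((proj(f,ap(M,L))[0]-[u-.5,v-.5])*3).astype(int))
    cv2.line(im,Q([0,0,0]),Q([0,0,-.073]),(0,255,255),1); cv2.line(im,Q([0,0,-.073]),Q([0,0,-.2]),(255,255,0),1)
    for y in(-.05,.05): cv2.line(im,Q([0,y,-.013]),Q([0,y*.9,-.06]),(255,0,255),1)
    A.append(im)
cv2.imwrite("pics/k3.png",cv2.cvtColor(np.hstack(A),cv2.COLOR_RGB2BGR))
```

```text
[-0.3507521   0.33183295 -0.81574184  0.04960984  0.23253305  1.82360623] [ 0.57197405 -0.05026978  0.04688159] [-0.00017564  0.00015556 -0.00146894 -0.00117922  0.00068989  0.00148731] [-0.30957774 -0.44090251  0.30427502] 25.3917
[[0.47, 0.78, 0.41], [0.83, -0.55, 0.09], [0.3, 0.3, -0.91]]
```

View pics/k3.png

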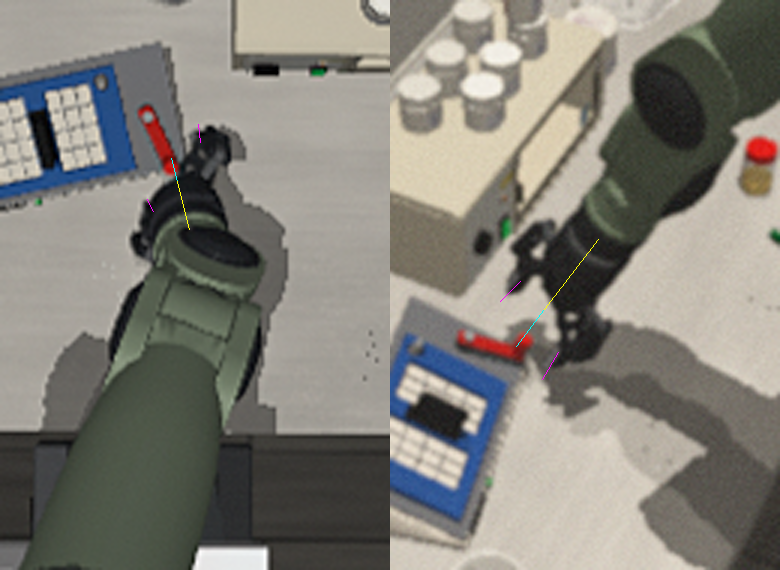

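The gripper does look some 15–25 mm behind the reported TCP. I measure the offset directly: shut the fingers in the open, find the dark tip in both images and triangulate it, then touch the bench for height.

Run:
```python
from h import *
P0=np.array(get_state()["position"])
move_l(P0+FACE[:3,2]*.07,.2); grab(30)
st=get_state(); M=np.eye(4); M[:3,:3]=R.from_rotvec(st["eef_rot"]).as_matrix(); M[:3,3]=st["position"]
print("gap",st["finger_gap"],st["clock"]); fr={}; tip={}
for c in("top","scene"):
    f=fr[c]=grab_frame(c); cv2.imwrite(f"pics/raw_{c}.png",cv2.cvtColor(f["img"],cv2.COLOR_RGB2BGR))
    a,b=proj(f,ap(M,[[0,0,0],[0,0,-.06]])); d=(a-b)/np.linalg.norm(a-b); n=np.array([-d[1],d[0]])
    v=f["img"].max(2); m=v<55; vv,uu=np.nonzero(m); r=np.c_[uu,vv]-a; s=r@d; t=r@n
    print(c,"tcp px",a.round(1),"axis len60mm px",np.linalg.norm(a-b).round(1))
    for lo in range(-44,14,3):
        k=(s>=lo)&(s<lo+3)&(abs(t)<30)
        if k.sum(): print(lo,k.sum(),t[k].min().round(1),t[k].max().round(1),end=" | ")
    print()
```

```text
gap -0.0010967823494730296 26.7583
top tcp px [278.7 209.7] axis len60mm px 7.3
-44 48 -21.7 21.5 | -41 48 -13.5 20.2 | -38 51 -9.8 17.8 | -35 49 -1.6 15.4 | -32 45 -3.1 13.4 | -29 39 -16.4 13.4 | -26 38 -17.4 13.2 | -23 70 -15.5 12.7 | -20 80 -13.8 12.9 | -17 66 -12.1 11.9 | -14 63 -10.2 11.9 | -11 50 -5.3 12.2 | -8 41 -4.6 16.5 | -5 39 -2.9 17.7 | -2 25 1.0 13.8 | 
scene tcp px [270.6 213.3] axis len60mm px 13.5
-44 29 -12.2 11.4 | -41 69 -11.8 11.8 | -38 71 -11.4 12.4 | -35 73 -11.1 15.5 | -32 84 -11.9 17.9 | -29 85 -12.5 16.1 | -26 68 -12.5 14.3 | -23 53 -18.0 11.9 | -20 54 -16.2 9.4 | -17 53 -14.4 4.8 | -14 30 -9.0 3.8 | -11 12 -3.6 29.5 | -8 10 -3.3 29.9 | -5 6 27.3 29.5 |
```

Run:
```python
from h import *
B=T(.50,-.12,.226+np.pi/4)
movep(*pr(B@off(z=.07)@G(1,0)))
h=move_l([.50,-.12,-.002],.06,until_force=6) if 1 else 0
st=get_state(); print(h,st["position"],np.round(st["contact_force"],1),np.round(st["wrist_torque"],2),st["finger_gap"],st["clock"])
move_l([.50,-.12,.08],.2); print(get_state()["clock"])
```

```text
False [ 0.50036482 -0.12012845 -0.00163835] [ 0.  -0.6 -0.5] [-0.01 -0.    0.02] 0.00412935418069866 28.7333
29.2917
```

The TCP reached z=-1.6 mm without touching, so the real tips are short. That means the earlier pass went just over the 43 mm knob top. The evidence puts the offset at 23–26 mm, so I regrip the knob 24 mm deeper.

Run:
```python
from h import *
Z=-.024
P=lambda th,h: pr(FACE@off(.002-.056*np.cos(th),-.1133+.056*np.sin(th),h+Z)@off(yaw=np.pi/4)@G(1,.02))
let_go(); movep(*P(-.25,.05)); print(move_l(P(-.25,0)[0],.1,until_force=8))
grab(30); st=get_state(); f0=np.array(st["contact_force"]); print(st["finger_gap"],st["grasp_force"],st["clock"],f0.round(1))
if st["finger_gap"]>.08:
    for th in np.linspace(-.05,1.5,9):
        hit=move_l(P(th,0)[0],.08,until_force=25); st=get_state()
        print(round(th,2),hit,(FACE[:3,:3].T@(np.array(st["contact_force"])-f0)).round(1),round(st["finger_gap"],3),st["clock"])
        if hit: break
```

```text
False
0.17504812552943438 29.2041876912117 32.0 [-3.4 -0.3  2.3]
-0.05 False [ 1.4 -3.7  0.4] 0.173 32.2917
0.14 False [ 3.  -3.4 -0.2] 0.175 32.575
0.34 False [ 4.9 -4.2  0.2] 0.171 32.8583
0.53 False [ 6.1 -2.9  0.8] 0.17 33.1417
0.72 False [ 5.1 -3.6  1.1] 0.171 33.425
0.92 False [ 2.7 -2.8  3.7] 0.173 33.7083
1.11 False [ 1.9 -0.5  5.6] 0.173 33.9917
1.31 False [-1.1  2.5  9.1] 0.171 34.275
1.5 False [-1.5  9.9 12. ] 0.163 34.5583
```

Run:
```python
from h import *
let_go(); p=np.array(get_state()["position"]); move_l(p+FACE[:3,2]*.09,.18)
movep(*pr(FACE@off(-.10,-.16,.16)@off(yaw=np.pi/4)@G(1,.02))); print(get_state()["clock"])
for c in("top","scene"):
    f=grab_frame(c); hsv=cv2.cvtColor(f["img"],cv2.COLOR_RGB2HSV)
    m=((hsv[...,0]<8)|(hsv[...,0]>172))&(hsv[...,1]>150)&(hsv[...,2]>80)
    u,v=proj(f,ap(FACE,[0,-.09,.015]))[0]; m[:int(v-40)]=0;m[int(v+40):]=0;m[:,:int(u-40)]=0;m[:,int(u+40):]=0
    q=np.argwhere(m)[:,::-1]; print(c,len(q),q.mean(0).round(1),"ends",q[q[:,0].argmin()],q[q[:,0].argmax()],q[q[:,1].argmin()],q[q[:,1].argmax()])
    for th in(1.3,1.5): print(th,"mid",proj(f,ap(FACE,[.002-.03*np.cos(th),-.1133+.03*np.sin(th),.017])).round(1),"knob",proj(f,ap(FACE,[.002-.056*np.cos(th),-.1133+.056*np.sin(th),.043])).round(1))
    for n in("hole_left","hole_right","keeper_knob"):
        print(n,[np.round(r["centre"],1).tolist() for r in tip_of(c,n)[:1]],proj(f,ap(FACE@off(.0015,.0007),KF[n])).round(1) if n in KF else "")
print(get_state()["clock"])
```

```text
36.6167
top 96 [259.8 193.4] ends [251 196] [272 188] [269 185] [254 201]
1.3 mid [[260.4 191.9]] knob [[253.5 198.1]]
1.5 mid [[259.7 190.2]] knob [[252.2 195.1]]
hole_left [[206.9, 186.5]] [[208.1 185.3]]
hole_right [[253.8, 173.1]] [[253.3 175.5]]
keeper_knob [[252.8, 202.4]] 
scene 83 [246.  231.3] ends [243 223] [250 232] [243 223] [245 239]
1.3 mid [[244.9 229.6]] knob [[247.8 232.2]]
1.5 mid [[243.1 229. ]] knob [[244.5 231. ]]
hole_left [[207.1, 261.2]] [[211.6 264.2]]
hole_right [[226.5, 226.6]] [[226.7 227.4]]
keeper_knob [[249.4, 230.8]] 
37.0167
```

The knob's red blob centre, about (253.3,198.5) in top, suggests θ≈1.28, which is too marginal. I regrip and push up-slope until it meets the stop.

Run:
```python
from h import *
Z=-.022
P=lambda x,y,h: pr(FACE@off(x,y,h+Z)@off(yaw=np.pi/4)@G(1,.02))
kx,ky=.002-.056*np.cos(1.3),-.1133+.056*np.sin(1.3)
movep(*P(kx,ky,.035)); a=move_l(P(kx,ky,0)[0],.12,until_force=8); grab(30); st=get_state(); print(a,st["finger_gap"],st["clock"])
if st["finger_gap"]>.08:
    b=move_l(P(kx+.022,ky+.002,0)[0],.06,until_force=14); st=get_state()
    print(b,ap(np.linalg.inv(FACE),st["position"]).round(4),kx,(FACE[:3,:3].T@np.array(st["contact_force"])).round(1),st["clock"])
let_go(); move_l(np.array(get_state()["position"])+FACE[:3,2]*.09,.25); print(get_state()["clock"])
f=grab_frame("scene"); hsv=cv2.cvtColor(f["img"],cv2.COLOR_RGB2HSV)
m=((hsv[...,0]<8)|(hsv[...,0]>172))&(hsv[...,1]>150)&(hsv[...,2]>80)
u,v=proj(f,ap(FACE,[0,-.09,.015]))[0]; m[:int(v-40)]=0;m[int(v+40):]=0;m[:,:int(u-40)]=0;m[:,int(u+40):]=0
q=np.argwhere(m)[:,::-1]; print(len(q),q.mean(0).round(1) if len(q) else "")
print(np.round(get_state()["contact_force"],1),get_state()["clock"])
```

```text
False 0.169817571912771 38.9083
False [[ 0.0066 -0.0536 -0.002 ]] -0.012979934402976892 [-2.8  8.2 10.2] 39.425
40.6167
73 [242.3 230. ]
[ 0.4 -0.6 -0.1] 40.6667
```

The red blob's centroid moved from column 246.0 to 242.3 in scene, which matches θ≈1.5–1.6. The tool is clear with zero contact force, so I hand in.

```bash
python3 -c "
from cell import *
print(sign_off())"
```

```text
the job is handed in; nothing more can be done
None
```

I handed the job in at about 41 s: the frame is on both pins and flush, the keeper is at roughly 1.5 rad judging by the last image, and the robot is clear of everything; I did not re-measure the bystanders, and the sign-off gave no verdict.

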